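Load an ointment jar into the spring-fed dispenser

TASK

The spring-fed jar dispenser on the vet's exam table is empty. Stand the jar with the green lid upright on the black spring platform in the dispenser's mouth, then push it straight down by its lid until both orange catches have closed over the lid and it stays down by itself. Leave the jars with the red and blue lids standing where they are.

Things in the scene. Friction and masses are not known exactly. Their poses are not given: they have to be found in the camera images.
- jar_green: the jar to load: round white plastic ointment jar with a smooth green lid, 50 mm in diameter, 50 mm tall, about 90 g. Origin at the centre of its underside, z up along its axis (top of the lid at z = 50 mm). It stands loose on the table.
- jar_red: same jar with a red lid, origin at the centre of its underside; a bystander to leave standing.
- jar_blue: same jar with a blue lid, origin at the centre of its underside; a bystander to leave standing.
- dispenser: fixed white dispenser, 110 (x) by 120 (y) mm foot, 148 mm tall; origin at its underside's centre, z up the shaft (70 by 60 mm inside, one jar). Mouth: steel flares on +x, -x, orange sloping spring catches on +y, -y, 78-90 mm apart at the top, narrowing to guide the jar in; catch noses 34 mm apart, undersides at z = 122 mm. Catch tabs reach 57 mm off the axis, 75 mm pushed apart.
- platform (a joint): travel of the black 36 mm spring platform on the shaft's axis, m, down positive. At 0 its top is at z = 144 mm and a jar set within 9 mm of the axis stands on it; the stop is 0.086. Spring 3 to 11 N, with the catches up to 20 N. Past 0.072 (lid top below z = 122 mm) the catches snap over the lid: push to 0.076-0.082, let go, and the jar rises to stay under them.

How it is judged:
At the end, for the whole second after the job is handed in: The green-lidded jar rests under the catches: underside 50 to 82 mm above the dispenser's, within 15 mm of the shaft axis, within 10 degrees of upright, at rest; the red- and blue-lidded jars are within 10 degrees of upright and 40 mm of where they started (z of jar_green in the frame of dispenser between 0.05 and 0.082 m and horizontal distance between jar_green and dispenser below 0.015 m and angle between each of jar_green, jar_red, jar_blue's own z axis and vertical below 0.175 rad and linear speed of jar_green below 0.02 m/s and distance of each of jar_red, jar_blue from where it was at the start of the episode below 0.04 m); the robot touches nothing.
It fails at once if the red- or blue-lidded jar is knocked over or moved more than 40 mm (distance of any of jar_red, jar_blue from where it was at the start of the episode above 0.04 m or angle between any of jar_red, jar_blue's own z axis and vertical above 0.5 rad).
It also fails if it takes over 53 s, if anything falls off the work surface, if the arm or the gripper's body presses on something with over 40 N, if the wrist force passes 120 N, or if a joint passes its speed limit or range.

ROBOT

A 6-joint arm with a two-finger parallel gripper is mounted at the origin on the work surface. World frame = base frame: x ahead of the robot, y to its left, z up, the work surface at z = 0. Lengths are in m, angles in rad, forces in N, time in s.
With the tool pointing down it reaches from about 0.35 to 0.85 m from the base axis. Payload 8.1 kg.
Tool frame: the origin (TCP) lies on the centre line of the jaws, within the pads' length; the fingertips stand 14 mm ahead of it and the grasp point (between the pads) lies 5 mm behind it; z points along the fingers, y is the direction in which the jaws open and shut (so a half turn about z gives the same grasp; the last joint's range is limited). The gripper opens to 93 mm and grips with 3 to 60 N. Pads are 15 mm wide; open, the fingers measure 128 mm over their backs; the gripper's body (75 mm by 188 mm) begins 65 mm behind the grasp point.
Start: joints at [-1.43, 0.13, 1.488, -0, 1.523, -0.085], TCP at [0.134, -0.585, 0.233] pointing down, gripper open.
Joint ranges: [-2.96, 2.96], [-0.89, 2.26], [0.02, 2.5], [-1.34, 4.48], [0, 2.73], [-2.66, 2.66]. Speed limits (rad/s): [2.39, 2.39, 2.79, 3.14, 3.14, 3.14].

INTERFACE

Orientations are given as a rotation vector (axis times angle).
In Python, from plant import robot gives the robot as it stands.
- The arm moves only by the tool jog_arm, never from a script. Its argument "steps" is a list of rows, each a list of 7 numbers: the closure, from 0 (fully open) to 1 (shut), then the shift along the tool's x, y, z in m, then the turn, a rotation vector about the tool's x, y, z in rad. In form: [[jaw, tx, ty, tz, rx, ry, rz], ...]. A call has 1 to 5 rows; each row is the pose to reach, as a shift and turn from the pose measured when the call began, along the tool's axes at that moment; what a row does not reach only later rows make up. A row lasts 1/8 s, in which the tool goes at most 62.5 mm and 10.7 degrees, less where a joint would pass 70% of its speed; a pose out of reach is approached as far as the arm can. A call with a gripper value outside its range is refused whole. The fingers move at their own pace and stop on an object; "force" is the grip in N (left out, the last holds). Time passes only in rows, so rows that repeat a pose let the fingers close. It gives the time, the measured TCP pose, the force and the opening at its end, in the units of the state.
- robot.read_state(): the state, without advancing time (a new reading comes with each control period).
- robot.read_camera(name): name is "scene" or "top" or "wrist"; returns a dict with "image" (384x512x3 uint8, red, green, blue), "mtx" (3x3 intrinsics, pixels), "extrinsics" (4x4, takes a point from camera to world coordinates); the wrist camera has in their place "tool_from_camera" (4x4, takes a point from camera to tool coordinates, whose origin is the TCP and whose axes are the flange's). Camera axes: x right, y down, z forward; pixel columns grow to the right and rows downward; lengths in m; the calibration is good to about 2 mm. A picture is of the moment at which its call begins: read the wrist's pose just before it. There is no depth.
- robot.close_job(): hands the job in, once; it reports no verdict.
The state is a dict: "t": time; "q": joint angles; "dq": joint speeds; "joint_torque": joint torques, N m; "tool_pos": TCP position; "orientation": TCP orientation; "force": force on the tool from outside, world axes, zero at the start; "wrist_torque": the same for the moment, N m; "opening": finger opening in m.
Only numpy, scipy, OpenCV 4.12 (cv2) and the standard library are available. Lean on these libraries where they do the work, as an engineer would, in place of code of your own. Each camera call takes 0.05 s, during which the arm holds its last target.

## Working session

There is one attempt and no reset: what is moved stays moved. The work goes in short steps, Python scripts to look and compute and a tool call to move; the robot and the scene stay as the last step left them, time stands still between calls to the robot, and variables do not carry over. Pictures are saved under pics/ and viewed, and the job is handed in when it is done.

Besides the shell and the picture viewer there is one more tool, called after "Request:" in YAML: its name, and indented under it one key for each argument. jog_arm: Moves the arm, as the interface text tells. Its arguments: {"type":"object","properties":{"steps":{"type":"array"},"force":{"type":"number"}},"required":["steps"]}

```bash
mkdir -p pics; ls; cat > h.py <<'E'
import cv2,numpy as np
from plant import robot
def snap(n,f):
    c=robot.read_camera(n); cv2.imwrite('pics/'+f,c['image'][:,:,::-1]); return c
def ray(c,u,v,z,E=None):
    E=c['extrinsics'] if E is None else E
    d=E[:3,:3]@np.linalg.inv(c['mtx'])@np.array([u,v,1.]); o=E[:3,3]
    return o+d*(z-o[2])/d[2]
E
python3 - <<'E'
from h import *
s=robot.read_state();print({k:np.round(v,3).tolist() for k,v in s.items()})
import pickle
d={}
for n in('scene','top','wrist'): d[n]=snap(n,n+'0.png')
pickle.dump((s,d),open('d0.pkl','wb'))
for n in('scene','top'):print(n,np.round(d[n]['extrinsics'],3).tolist())
E
```

```text
pics
{'t': 0.0, 'q': [-1.43, 0.131, 1.489, -0.0, 1.523, -0.085], 'dq': [-0.001, 0.001, -0.0, -0.001, -0.002, -0.0], 'joint_torque': [-0.003, -55.984, -49.176, 0.076, 0.035, -0.0], 'tool_pos': [0.134, -0.584, 0.232], 'orientation': [-3.12, -0.354, 0.0], 'force': [0.377, 0.869, -0.132], 'wrist_torque': [-0.008, -0.051, -0.019], 'opening': 0.093}
scene [[0.561, 0.463, -0.687, 1.114], [0.828, -0.332, 0.452, -0.397], [-0.019, -0.822, -0.569, 0.513], [0.0, 0.0, 0.0, 1.0]]
top [[0.025, -0.998, 0.056, 0.465], [-1.0, -0.025, 0.011, -0.047], [-0.009, -0.057, -0.998, 0.86], [0.0, 0.0, 0.0, 1.0]]
```

View pics/scene0.png

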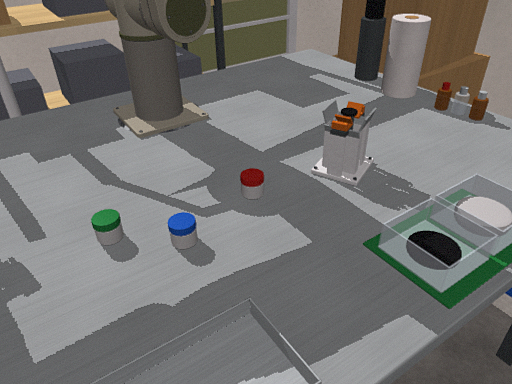

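View pics/top0.png

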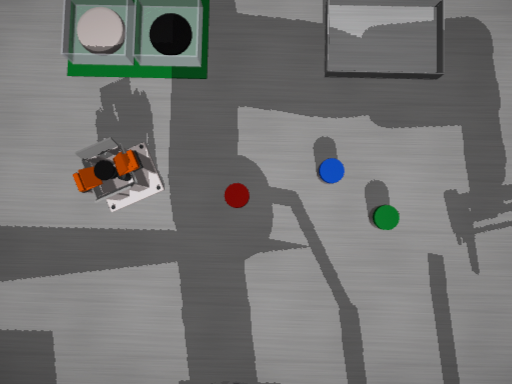

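View pics/wrist0.png

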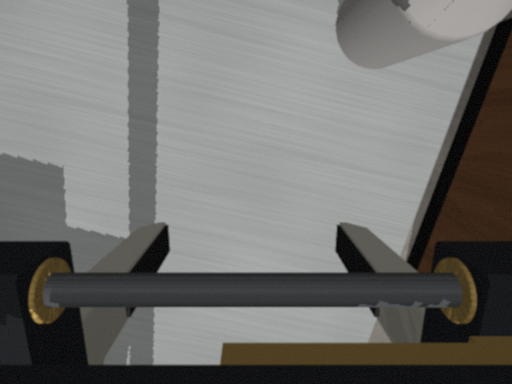

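The scene picture shows green at (107,227), blue at (183,231), red at (252,184) and the dispenser at (345,140). In the top view green is at (386,217), blue (332,171), red (237,195), and the platform about (106,169) between the orange catches.

```bash
python3 - <<'E'
from h import *
import pickle
s,d=pickle.load(open('d0.pkl','rb'))
def cents(n,z):
    c=d[n];hsv=cv2.cvtColor(c['image'],cv2.COLOR_RGB2HSV)
    for nm,lo,hi in(('green',(55,120,60),(75,255,255)),('blue',(105,120,60),(125,255,255)),('red',(0,200,60),(4,255,255)),('orange',(5,200,80),(18,255,255))):
        m=cv2.inRange(hsv,lo,hi);k,l,st,ce=cv2.connectedComponentsWithStats(m)
        for i in range(1,k):
            if 60<st[i,4]<3000: print(n,nm,st[i].tolist(),ce[i].round(1),ray(c,*ce[i],.15 if nm=='orange' else z).round(4))
cents('top',.05);cents('scene',.045)
print(d['wrist']['tool_from_camera'].round(3),d['top']['mtx'])
im=d['top']['image'][120:230,50:190,::-1];cv2.imwrite('pics/tz.png',cv2.resize(im,None,fx=5.5,fy=5.4,interpolation=cv2.INTER_CUBIC))
im=d['scene']['image'][90:190,300:390,::-1];cv2.imwrite('pics/sz.png',cv2.resize(im,None,fx=6,fy=6,interpolation=cv2.INTER_CUBIC))
E
```

```text
top green [67, 0, 142, 78, 2022] [148.5  63.4] [0.7628 0.1815 0.05  ]
top green [374, 205, 25, 25, 499] [386.1 217.1] [ 0.4647 -0.2995  0.05  ]
top blue [319, 158, 26, 25, 506] [331.1 170.2] [ 0.5547 -0.1902  0.05  ]
top red [225, 184, 24, 24, 453] [236.4 195.1] [ 0.5007 -0.0037  0.05  ]
top orange [113, 150, 26, 26, 422] [125.2 162.6] [0.5484 0.1869 0.15  ]
top orange [73, 167, 29, 25, 444] [ 86.4 179. ] [0.5179 0.2536 0.15  ]
scene green [91, 209, 28, 23, 476] [104.9 219.9] [ 0.47   -0.3015  0.045 ]
scene green [363, 234, 149, 75, 2080] [451.1 274. ] [0.9084 0.09   0.045 ]
scene blue [168, 212, 28, 24, 531] [181.4 223.6] [ 0.5607 -0.1925  0.045 ]
scene red [241, 169, 22, 17, 260] [251.7 177. ] [ 0.5069 -0.0057  0.045 ]
scene orange [347, 102, 17, 16, 137] [356.2 107.8] [0.548  0.2376 0.15  ]
scene orange [332, 115, 20, 16, 188] [341.5 123.4] [0.5846 0.1595 0.15  ]
[[ 0.    -0.969 -0.248  0.067]
 [ 1.     0.     0.001  0.   ]
 [-0.001 -0.248  0.969 -0.152]
 [ 0.     0.     0.     1.   ]] [[409.36080761   0.         254.12507164]
 [  0.         409.36080761 190.64053057]
 [  0.           0.           1.        ]]
```

View pics/tz.png

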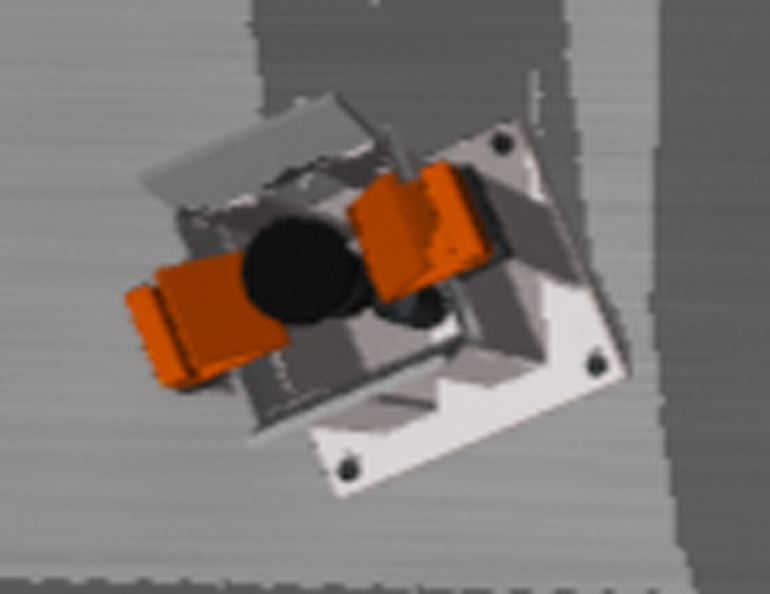

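View pics/sz.png

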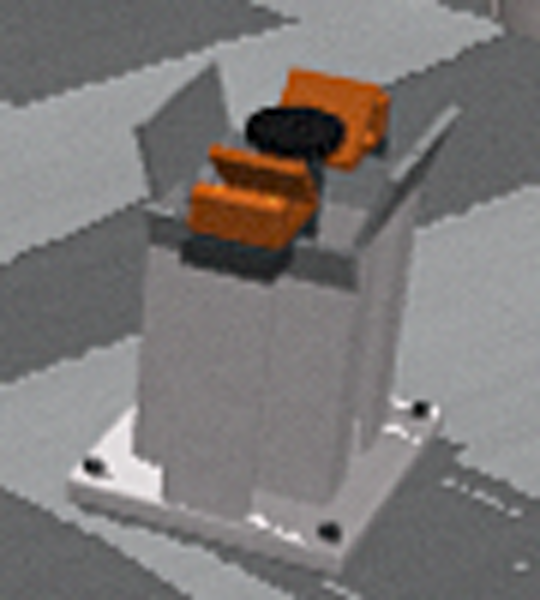

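```bash
python3 - <<'E'
from h import *
import pickle
s,d=pickle.load(open('d0.pkl','rb'))
for n,(x0,x1,y0,y1) in {'top':(92,116,156,182),'scene':(338,360,105,118)}.items():
    c=d[n];g=c['image'].max(2);m=np.zeros_like(g);m[y0:y1,x0:x1]=(g[y0:y1,x0:x1]<35)*255
    k,l,st,ce=cv2.connectedComponentsWithStats(m);i=1+np.argmax(st[1:,4]);print(n,st[i],ce[i],ray(c,*ce[i],.144).round(4))
c=d['top']
Z=lambda u,v:ray(c,50+u/5.5,120+v/5.4,.006)[:2]
a,b,e=Z(502,143),Z(597,364),Z(348,468)
print('holes',a,b,e,np.linalg.norm(a-b),np.linalg.norm(b-e),'centre',(a+e)/2,'yaw of y',np.arctan2(*(e-b)[::-1])-np.pi/2,'yaw x',np.arctan2(*(a-b)[::-1]))
E
```

```text
top [ 94 160  22  20 340] [104.66764706 170.01470588] [0.5351 0.2247 0.144 ]
scene [341 108  16   9 111] [348.66666667 111.61261261] [0.5432 0.221  0.144 ]
holes [0.60025663 0.2020098 ] [0.51478445 0.16221551] [0.47211867 0.2555221 ] 0.09428191065735086 0.10259867310106888 centre [0.53618765 0.22876595] yaw of y 0.42887854361556843 yaw x 0.4357359205370085
```

```bash
cat >> h.py <<'E'
from scipy.spatial.transform import Rotation as R
def go(p,yaw):
    "shift/turn in current tool frame to reach position p with tool x at yaw, z down"
    s=robot.read_state();A=R.from_rotvec(s['orientation'])
    T=R.from_matrix(np.array([[np.cos(yaw),np.sin(yaw),0],[np.sin(yaw),-np.cos(yaw),0],[0,0,-1]]).T.T)
    print('t',s['t'],'pos',s['tool_pos'],'F',np.round(s['force'],2),'op',s['opening'],'q',np.round(s['q'],2))
    print('shift',A.inv().apply(np.array(p)-s['tool_pos']).round(4),'turn',(A.inv()*T).as_rotvec().round(4))
E
python3 -c "
from h import *
go([.465,-.3,.18],.998)"
```

```text
t 0.15 pos [ 0.13428522 -0.584332    0.2318264 ] F [-0.22  0.11 -0.07] op 0.09326146658635479 q [-1.43  0.13  1.49 -0.    1.52 -0.09]
shift [ 0.386  -0.203   0.0522] turn [-1.400e-03 -7.000e-04 -7.722e-01]
```

Request:
jog_arm:
  steps:
    - [0, 0.05, -0.026, 0.0, 0, 0, -0.16]
    - [0, 0.1, -0.052, 0, 0, 0, -0.32]
    - [0, 0.15, -0.079, 0.01, 0, 0, -0.48]
    - [0, 0.2, -0.105, 0.01, 0, 0, -0.64]
    - [0, 0.25, -0.131, 0.02, 0, 0, -0.77]

```text
t: 0.78
tool_pos: [0.35, -0.3996, 0.2125]
orientation: [2.757, 1.507, 0.001]
force: [1.5, -0.4, 0.2]
opening: 0.093
```

```bash
python3 -c "
from h import *
go([.465,-.3,.18],.998)"
```

```text
t 0.775 pos [ 0.34996427 -0.39963533  0.2124982 ] F [ 1.54 -0.41  0.21] op 0.09302834310434129 q [-0.95 -0.05  1.71  0.    1.48 -0.38]
shift [0.146  0.043  0.0326] turn [ 0.0004 -0.0006  0.0023]
```

Request:
jog_arm:
  steps:
    - [0, 0.05, 0.015, 0.01, 0, 0, 0]
    - [0, 0.1, 0.03, 0.02, 0, 0, 0]
    - [0, 0.146, 0.043, 0.032, 0, 0, 0]
    - [0, 0.146, 0.043, 0.032, 0, 0, 0]
    - [0, 0.146, 0.043, 0.032, 0, 0, 0]

```text
t: 1.4
tool_pos: [0.4646, -0.3001, 0.1804]
orientation: [-2.756, -1.508, 0.0]
force: [-0.6, 0.2, 0.3]
opening: 0.0929
```

```bash
cat >> h.py <<'E'
def wsnap(f):
    s=robot.read_state();c=snap('wrist',f);T=np.eye(4);T[:3,:3]=R.from_rotvec(s['orientation']).as_matrix();T[:3,3]=s['tool_pos']
    return s,c,T@c['tool_from_camera']
E
python3 -c "
from h import *
s,c,E=wsnap('w1.png')
hsv=cv2.cvtColor(c['image'],cv2.COLOR_RGB2HSV);m=cv2.inRange(hsv,(55,120,40),(75,255,255))
k,l,st,ce=cv2.connectedComponentsWithStats(m);i=1+np.argmax(st[1:,4]);print(st[i],ce[i],ray(c,*ce[i],.05,E))
cs,_=cv2.findContours((l==i).astype(np.uint8),0,1);print(cv2.minEnclosingCircle(cs[0]))
go([.465,-.3,.18],.998)"
```

```text
[ 227  161   52   53 2157] [252.30041725 186.99721836] [ 0.46480596 -0.29962661  0.05      ]
((252.16065979003906, 186.91036987304688), 26.419404983520508)
t 1.45 pos [ 0.46450842 -0.30067407  0.18078553] F [-0.03 -0.37  0.37] op 0.0932180410384887 q [-0.67  0.03  1.69  0.    1.42 -0.1 ]
shift [0.0008 0.     0.0008] turn [ 0.0005 -0.0001  0.0019]
```

View pics/w1.png

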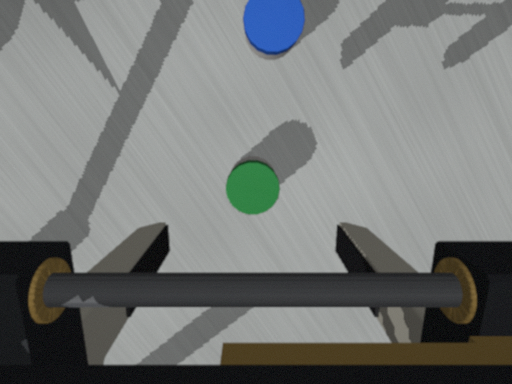

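The green lid is centred at (252,187), between the fingers; both cameras agree on (0.465,-0.300) within 1 mm. Descend and grip.

Request:
jog_arm:
  steps:
    - [0, 0.001, 0, 0.05, 0, 0, 0]
    - [0, 0.001, 0, 0.1, 0, 0, 0]
    - [0, 0.001, 0, 0.13, 0, 0, 0]
    - [0, 0.001, 0, 0.149, 0, 0, 0]
    - [0, 0.001, 0, 0.149, 0, 0, 0]
  force: 20

```text
t: 2.08
tool_pos: [0.4639, -0.3001, 0.0309]
orientation: [-2.757, -1.503, 0.001]
force: [0.4, 0.7, 0.2]
opening: 0.093
```

Request:
jog_arm:
  steps:
    - [0.6, 0, 0, 0, 0, 0, 0]
    - [0.6, 0, 0, 0, 0, 0, 0]
    - [0.6, 0, 0, 0, 0, 0, 0]
    - [0.6, 0, 0, 0, 0, 0, 0]
    - [0.6, 0, 0, 0, 0, 0, 0]

```text
t: 2.7
tool_pos: [0.4641, -0.3001, 0.0311]
orientation: [-2.757, -1.504, 0.001]
force: [-0.7, -0.3, 1.7]
opening: 0.0494
```

Request:
jog_arm:
  steps:
    - [0.6, 0, 0, -0.02, 0, 0, 0]
    - [0.6, 0, 0, -0.07, 0, 0, 0]
    - [0.6, 0, 0, -0.13, 0, 0, 0]
    - [0.6, 0, 0, -0.19, 0, 0, 0]
    - [0.6, 0, 0, -0.25, 0, 0, 0]

```text
t: 3.32
tool_pos: [0.464, -0.3, 0.2848]
orientation: [2.758, 1.504, 0.0]
force: [1.1, -0.6, -0.1]
opening: 0.0491
```

```bash
python3 -c "
from h import *
y=2.0
go(np.array([.535,.224,.30])-.08*np.array([np.cos(y),np.sin(y),0]),y)"
```

```text
t 3.325 pos [ 0.46403421 -0.30003865  0.28477853] F [ 1.1  -0.58 -0.11] op 0.04911876689102928 q [-0.67 -0.01  1.54  0.    1.61 -0.09]
shift [ 0.4359 -0.1566 -0.0152] turn [ 3.0000e-04  1.0000e-04 -1.0012e+00]
```

Request:
jog_arm:
  steps:
    - [0.6, 0.04, -0.014, -0.01, 0, 0, -0.1]
    - [0.6, 0.09, -0.032, -0.015, 0, 0, -0.23]
    - [0.6, 0.14, -0.05, -0.015, 0, 0, -0.36]
    - [0.6, 0.19, -0.068, -0.015, 0, 0, -0.5]
    - [0.6, 0.24, -0.086, -0.015, 0, 0, -0.65]

```text
t: 3.95
tool_pos: [0.5216, -0.0499, 0.3014]
orientation: [2.127, 2.31, 0.002]
force: [0.5, -0.4, 0.4]
opening: 0.0494
```

```bash
python3 -c "
from h import *
y=2.0
go(np.array([.535,.224,.30])-.08*np.array([np.cos(y),np.sin(y),0]),y)"
```

```text
t 3.95 pos [ 0.52161849 -0.0499369   0.30143164] F [ 0.47 -0.42  0.4 ] op 0.04938991436138631 q [-0.19 -0.1   1.59 -0.    1.64 -0.28]
shift [0.1966 0.0631 0.0014] turn [ 0.0018  0.0009 -0.3465]
```

Request:
jog_arm:
  steps:
    - [0.6, 0.05, 0.016, 0, 0, 0, -0.12]
    - [0.6, 0.1, 0.032, 0, 0, 0, -0.24]
    - [0.6, 0.15, 0.048, 0, 0, 0, -0.346]
    - [0.6, 0.196, 0.063, 0, 0, 0, -0.346]
    - [0.6, 0.196, 0.063, 0, 0, 0, -0.346]

```text
t: 4.58
tool_pos: [0.568, 0.1539, 0.3024]
orientation: [1.692, 2.645, 0.003]
force: [0.5, 0.9, -0.7]
opening: 0.0491
```

```bash
python3 -c "
from h import *
import pickle
s,c,E=wsnap('w2.png');pickle.dump((s,c,E),open('w2.pkl','wb'))
y=2.0
go(np.array([.535,.224,.30])-.08*np.array([np.cos(y),np.sin(y),0]),y)"
```

```text
t 4.625 pos [0.5679193  0.15204755 0.30236876] F [ 0.19 -0.57 -1.1 ] op 0.04917801096891767 q [ 0.17  0.08  1.42 -0.    1.64 -0.26]
shift [-0.0009  0.      0.0024] turn [0.0018 0.0013 0.0023]
```

View pics/w2.png

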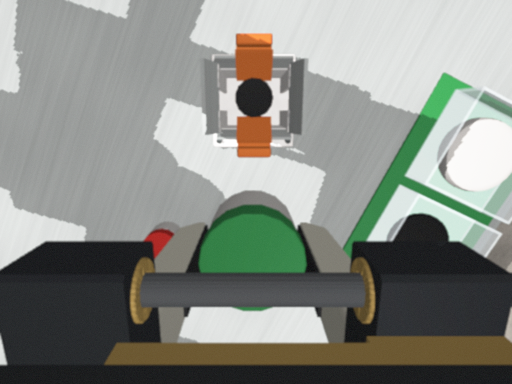

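The wrist picture shows the dispenser well aligned with the tool. The platform is at (254,97), with catches at (254,57) and (254,137). The jar is held straight between the fingers.

```bash
python3 -c "
from h import *
s,c,E=wsnap('w3.png')
im=c['image'];g=im.max(2);m=np.zeros_like(g);m[74:122,230:280]=(g[74:122,230:280]<40)*255
k,l,st,ce=cv2.connectedComponentsWithStats(m);i=1+np.argmax(st[1:,4]);P=ray(c,*ce[i],.144,E);print(st[i],ce[i],P)
hsv=cv2.cvtColor(im,cv2.COLOR_RGB2HSV);m=cv2.inRange(hsv,(5,150,80),(18,255,255));m[200:]=0
k,l,st,ce=cv2.connectedComponentsWithStats(m);Q=[]
for i in range(1,k):
  if st[i,4]>200: q=ray(c,*ce[i],.145,E);Q.append(q);print(st[i],q)
d=Q[0]-Q[1];print('yaw y',np.arctan2(d[1],d[0])-np.pi/2,'mid',(Q[0]+Q[1])/2)
print(s['tool_pos'])
go([P[0],P[1],.27],2.0)"
```

```text
[238  78  34  36 890] [254.24719101  95.7988764 ] [0.53475536 0.22680439 0.144     ]
[ 237   32   36   47 1590] [0.51982025 0.2592776  0.145     ]
[ 238  114   34   41 1288] [0.54980925 0.19460228 0.145     ]
yaw y 0.43417624788029574 mid [0.53481475 0.22693994 0.145     ]
[0.5679193  0.15204755 0.30236876]
t 4.675 pos [0.56800036 0.1508603  0.30233809] F [ 0.87 -0.32  0.07] op 0.049222843537897465 q [ 0.17  0.08  1.42 -0.    1.64 -0.26]
shift [0.0829 0.0014 0.0322] turn [0.0018 0.0017 0.0007]
```

Request:
jog_arm:
  steps:
    - [0.6, 0.03, 0, 0, 0, 0, 0]
    - [0.6, 0.06, 0.001, 0.02, 0, 0, 0]
    - [0.6, 0.082, 0.001, 0.05, 0, 0, 0]
    - [0.6, 0.082, 0.001, 0.09, 0, 0, 0]
    - [0.6, 0.082, 0.001, 0.09, 0, 0, 0]

```text
t: 5.3
tool_pos: [0.5328, 0.2239, 0.2092]
orientation: [-1.697, -2.642, 0.007]
force: [-0.4, 0.5, -1.5]
opening: 0.0492
```

Request:
jog_arm:
  steps:
    - [0.6, 0, 0, 0, 0, 0, 0]
    - [0.6, 0, 0, 0, 0, 0, 0]

```text
t: 5.55
tool_pos: [0.5339, 0.2235, 0.2114]
orientation: [1.699, 2.642, -0.004]
force: [-0.3, 0.4, -0.1]
opening: 0.0493
```

```bash
python3 -c "
from h import *
go([.535,.226,.178],2.0)
c=snap('scene','s4.png');im=c['image'][60:190,280:400,::-1];cv2.imwrite('pics/s4z.png',cv2.resize(im,None,fx=4.5,fy=4.5,interpolation=cv2.INTER_CUBIC))
c=snap('top','t4.png')"
```

```text
t 5.55 pos [0.53386087 0.223498   0.21136056] F [-0.33  0.44 -0.05] op 0.04931775908553774 q [ 0.31  0.09  1.58 -0.    1.48 -0.12]
shift [0.0019 0.0021 0.0334] turn [-0.0019  0.0017 -0.0015]
```

View pics/s4z.png

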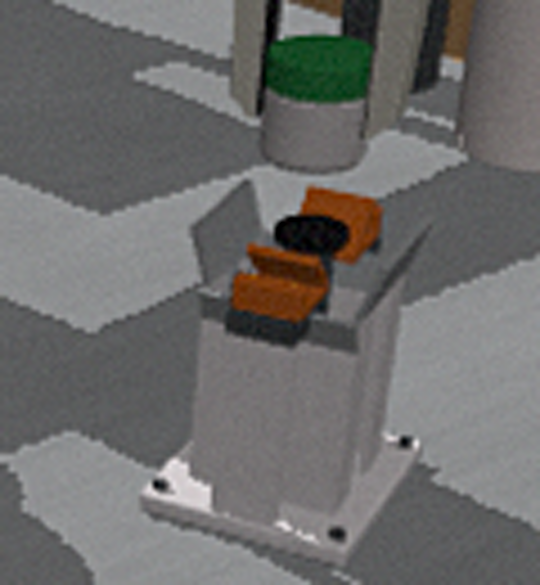

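```bash
python3 -c "
from h import *
c=robot.read_camera('scene')
f=lambda u,v,z:ray(c,280+u/4.5,60+v/4.5,z).round(4)
print('jar lid top',f(321,53,.2304),'bottom',f(315,154,.1804),'platform',f(311,235,.144))
E=np.linalg.inv(c['extrinsics'])
for p in([.5339,.2235,.2304],[.5339,.2235,.1804],[.535,.226,.144]):
  q=c['mtx']@(E[:3,:3]@np.array(p)+E[:3,3]);print(p,((q[:2]/q[2])-[280,60])*4.5)
"
```

```text
jar lid top [0.5412 0.2173 0.2304] bottom [0.5381 0.2244 0.1804] platform [0.546  0.2195 0.144 ]
[0.5339, 0.2235, 0.2304] [319.30385115  45.90207161]
[0.5339, 0.2235, 0.1804] [307.20476441 151.68039592]
[0.535, 0.226, 0.144] [304.33929798 223.90665758]
```

The jar hangs upright over the mouth, lid at (321,53) and platform at (311,235) in the zoomed scene picture. That agrees within about 4 mm with the wrist and top fixes. Lower it.

Request:
jog_arm:
  steps:
    - [0.6, 0.001, 0.003, 0.01, 0, 0, 0]
    - [0.6, 0.001, 0.003, 0.02, 0, 0, 0]
    - [0.6, 0.001, 0.003, 0.028, 0, 0, 0]
    - [0.6, 0.001, 0.003, 0.033, 0, 0, 0]
    - [0.6, 0.001, 0.003, 0.033, 0, 0, 0]

```text
t: 6.32
tool_pos: [0.5354, 0.2258, 0.1769]
orientation: [-1.698, -2.642, 0.006]
force: [0.4, 0.6, -1.0]
opening: 0.0489
```

Request:
jog_arm:
  steps:
    - [0.6, 0, 0, 0, 0, 0, 0]
    - [0.6, 0, 0, 0, 0, 0, 0]

```text
t: 6.58
tool_pos: [0.5356, 0.2259, 0.1773]
orientation: [-1.698, -2.642, 0.005]
force: [0.3, -0.1, -0.4]
opening: 0.0496
```

```bash
python3 -c "
from h import *
go([.5355,.2255,.174],2.0)
s,c,E=wsnap('w5.png')
c=snap('scene','s5.png');im=c['image'][60:190,280:400,::-1];cv2.imwrite('pics/s5z.png',cv2.resize(im,None,fx=4.5,fy=4.5,interpolation=cv2.INTER_CUBIC))"
```

```text
t 6.575 pos [0.53559168 0.22587976 0.17727489] F [ 0.26 -0.12 -0.38] op 0.04956522751665197 q [ 0.31  0.11  1.61 -0.    1.42 -0.12]
shift [-0.0003 -0.0002  0.0033] turn [-0.0032  0.0015 -0.0008]
```

View pics/s5z.png

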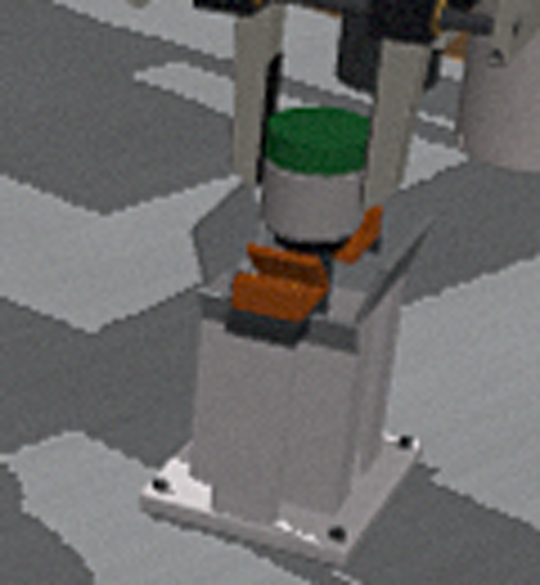

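View pics/w5.png

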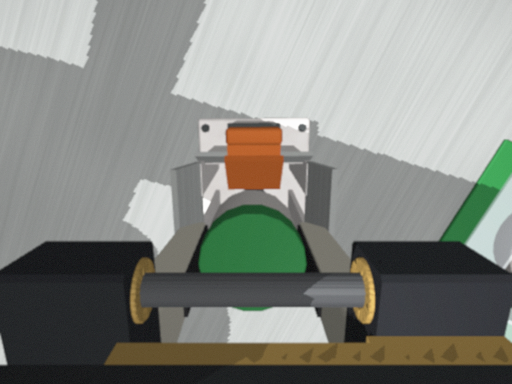

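The jar sits just above the platform, centred between the flares (lid column 253, catch column 254). I'll lower the last millimetres and release.

Request:
jog_arm:
  steps:
    - [0.6, 0, 0, 0.002, 0, 0, 0]
    - [0.6, 0, 0, 0.003, 0, 0, 0]
    - [0.6, 0, 0, 0.004, 0, 0, 0]
    - [0.6, 0, 0, 0.004, 0, 0, 0]
    - [0.6, 0, 0, 0.004, 0, 0, 0]

```text
t: 7.3
tool_pos: [0.5358, 0.2259, 0.1734]
orientation: [-1.698, -2.643, 0.005]
force: [0.4, 0.2, 1.8]
opening: 0.0494
```

Request:
jog_arm:
  steps:
    - [0.6, 0, 0, 0.001, 0, 0, 0]
    - [0.6, 0, 0, 0.001, 0, 0, 0]
    - [0.4, 0, 0, 0.001, 0, 0, 0]
    - [0.38, 0, 0, 0.001, 0, 0, 0]
    - [0.3, 0, 0, 0.001, 0, 0, 0]

```text
t: 7.92
tool_pos: [0.5356, 0.2259, 0.1722]
orientation: [-1.698, -2.643, 0.005]
force: [0.1, -1.0, 0.3]
opening: 0.0632
```

Request:
jog_arm:
  steps:
    - [0.1, 0, 0, 0, 0, 0, 0]
    - [0, 0, 0, 0, 0, 0, 0]
    - [0, 0, 0, 0, 0, 0, 0]
    - [0, 0, 0, 0, 0, 0, 0]

```text
t: 8.43
tool_pos: [0.5356, 0.2259, 0.1722]
orientation: [-1.698, -2.642, 0.005]
force: [0.3, 0.6, 0.7]
opening: 0.0929
```

```bash
python3 -c "
from h import *
go([.5355,.2255,.174],2.0)
s,c,E=wsnap('w6.png')
c=snap('scene','s6.png');im=c['image'][60:190,280:400,::-1];cv2.imwrite('pics/s6z.png',cv2.resize(im,None,fx=4.5,fy=4.5,interpolation=cv2.INTER_CUBIC))"
```

```text
t 8.425 pos [0.53561691 0.22590288 0.17221973] F [0.26 0.57 0.72] op 0.09286250675010109 q [ 0.31  0.12  1.61 -0.    1.41 -0.12]
shift [-0.0003 -0.0003 -0.0018] turn [-0.0031  0.0014 -0.0008]
```

View pics/s6z.png

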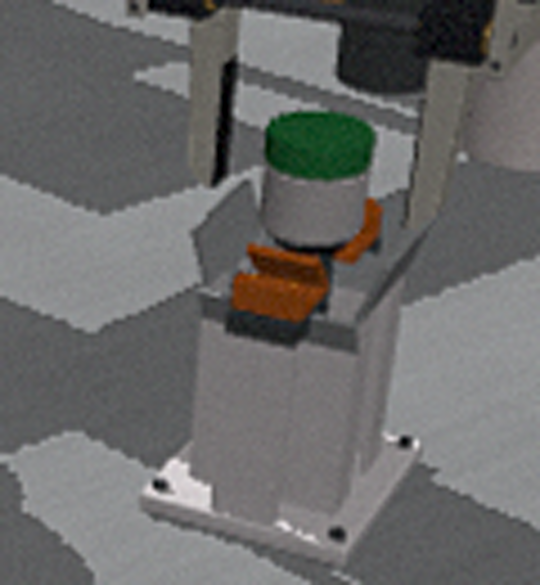

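View pics/w6.png

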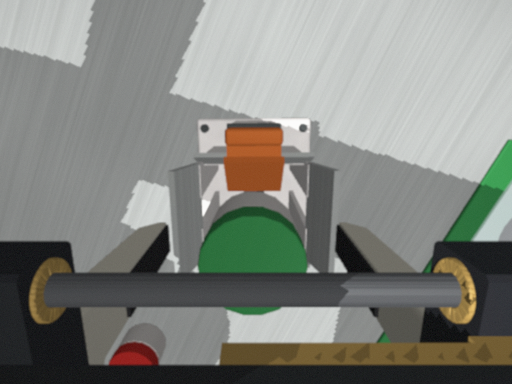

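The jar stands alone on the platform, lid at (253,257) in the wrist view. I'll go up, nearly close the fingers, and push.

Request:
jog_arm:
  steps:
    - [0, 0, 0, -0.02, 0, 0, 0]
    - [0, 0, 0, -0.05, 0, 0, 0]
    - [0.4, 0, 0, -0.065, 0, 0, 0]
    - [0.85, 0, 0, -0.065, 0, 0, 0]
    - [0.85, 0, 0, -0.065, 0, 0, 0]
  force: 30

```text
t: 9.15
tool_pos: [0.5354, 0.2259, 0.2363]
orientation: [-1.698, -2.642, 0.007]
force: [-1.2, -0.4, 0.7]
opening: 0.0675
```

Request:
jog_arm:
  steps:
    - [0.85, 0, 0, 0, 0, 0, 0]
    - [0.85, 0, 0, 0, 0, 0, 0]
    - [0.85, 0, 0, 0, 0, 0, 0]

```text
t: 9.52
tool_pos: [0.5352, 0.2259, 0.2358]
orientation: [-1.698, -2.641, 0.008]
force: [0.2, 0.2, 1.0]
opening: 0.0377
```

```bash
python3 -c "
from h import *
go([.5355,.2257,.208],2.0)
s,c,E=wsnap('w7.png')
im=c['image'];hsv=cv2.cvtColor(im,cv2.COLOR_RGB2HSV);m=cv2.inRange(hsv,(55,120,30),(75,255,255));m[:,330:]=0
k,l,st,ce=cv2.connectedComponentsWithStats(m);i=1+np.argmax(st[1:,4]);print(st[i],ce[i],ray(c,*ce[i],.194,E))
c=snap('scene','s7.png');im=c['image'][60:190,280:400,::-1];cv2.imwrite('pics/s7z.png',cv2.resize(im,None,fx=4.5,fy=4.5,interpolation=cv2.INTER_CUBIC))"
```

```text
t 9.525 pos [0.53517226 0.22586032 0.23580339] F [0.23 0.19 1.01] op 0.037727884561866584 q [ 0.31  0.08  1.53 -0.    1.53 -0.12]
shift [-0.0002  0.0004  0.0278] turn [-0.0051  0.0013 -0.0008]
[ 217  180   75   75 4338] [253.1922545  217.33494698] [0.53385252 0.22757779 0.194     ]
```

View pics/s7z.png

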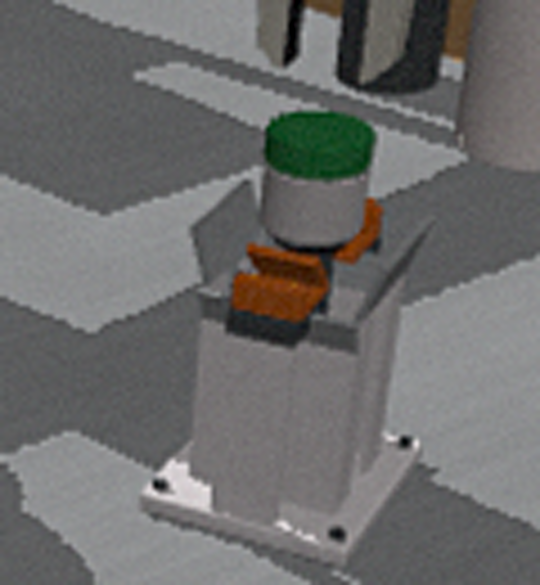

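View pics/w7.png

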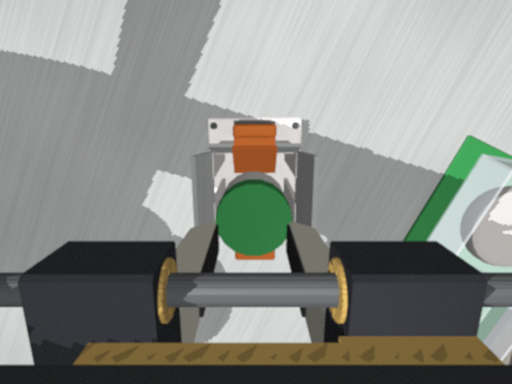

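The jar stands upright, lid centre at (253,217), about 2 mm from the tool axis.

Request:
jog_arm:
  steps:
    - [0.85, 0.002, 0, 0.005, 0, 0, 0]
    - [0.85, 0.002, 0, 0.01, 0, 0, 0]
    - [0.85, 0.002, 0, 0.015, 0, 0, 0]
    - [0.85, 0.002, 0, 0.02, 0, 0, 0]
    - [0.85, 0.002, 0, 0.02, 0, 0, 0]

```text
t: 10.25
tool_pos: [0.5341, 0.2275, 0.2154]
orientation: [-1.697, -2.641, 0.008]
force: [-0.6, 0.6, -0.2]
opening: 0.0141
```

Request:
jog_arm:
  steps:
    - [0.85, 0, 0, 0.003, 0, 0, 0]
    - [0.85, 0, 0, 0.006, 0, 0, 0]
    - [0.85, 0, 0, 0.009, 0, 0, 0]
    - [0.85, 0, 0, 0.012, 0, 0, 0]
    - [0.85, 0, 0, 0.012, 0, 0, 0]

```text
t: 10.88
tool_pos: [0.5341, 0.2275, 0.2034]
orientation: [-1.698, -2.641, 0.008]
force: [0.0, 0.6, 2.4]
opening: 0.0138
```

Request:
jog_arm:
  steps:
    - [0.85, 0, 0, 0.004, 0, 0, 0]
    - [0.85, 0, 0, 0.008, 0, 0, 0]
    - [0.85, 0, 0, 0.012, 0, 0, 0]
    - [0.85, 0, 0, 0.016, 0, 0, 0]
    - [0.85, 0, 0, 0.02, 0, 0, 0]

```text
t: 11.5
tool_pos: [0.5353, 0.2279, 0.1855]
orientation: [1.698, 2.642, -0.003]
force: [0.3, 0.4, 6.4]
opening: 0.0139
```

```bash
python3 -c "
from h import *
go([.5345,.2265,.129],2.0)
s,c,E=wsnap('w8.png')
c=snap('scene','s8.png');im=c['image'][60:190,280:400,::-1];cv2.imwrite('pics/s8z.png',cv2.resize(im,None,fx=4.5,fy=4.5,interpolation=cv2.INTER_CUBIC))"
```

```text
t 11.5 pos [0.53525198 0.22793984 0.18550236] F [0.29 0.41 6.38] op 0.013871929311724134 q [ 0.32  0.11  1.6  -0.    1.44 -0.11]
shift [-0.0009 -0.0012  0.0565] turn [-0.0015  0.0015 -0.0008]
```

View pics/s8z.png

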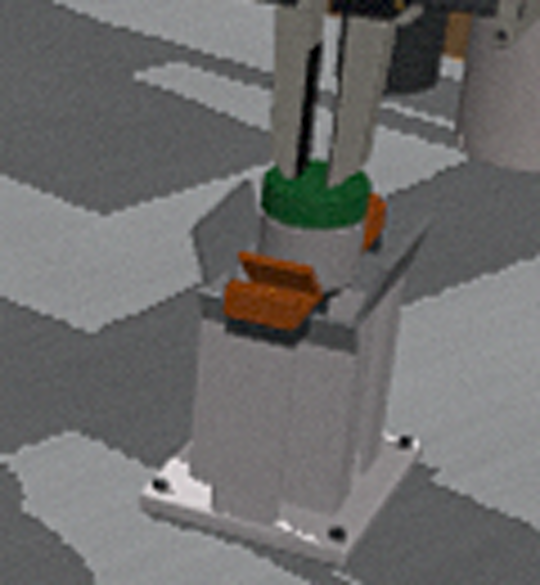

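View pics/w8.png

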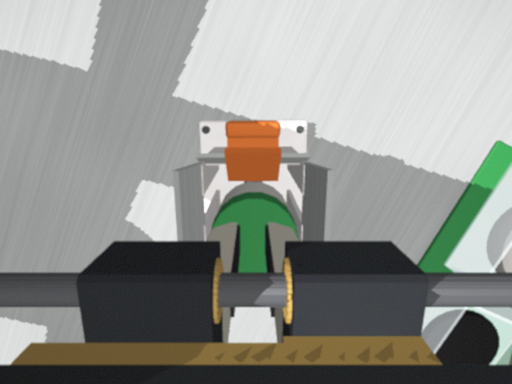

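The jar is going down upright between the spreading catches, force 6 N. Continue.

Request:
jog_arm:
  steps:
    - [0.85, 0, -0.001, 0.004, 0, 0, 0]
    - [0.85, 0, -0.001, 0.008, 0, 0, 0]
    - [0.85, 0, -0.001, 0.012, 0, 0, 0]
    - [0.85, 0, -0.001, 0.016, 0, 0, 0]
    - [0.85, 0, -0.001, 0.02, 0, 0, 0]

```text
t: 12.22
tool_pos: [0.535, 0.2279, 0.1653]
orientation: [1.698, 2.642, -0.001]
force: [0.1, 0.1, 7.2]
opening: 0.0141
```

Request:
jog_arm:
  steps:
    - [0.85, 0, 0, 0.004, 0, 0, 0]
    - [0.85, 0, 0, 0.008, 0, 0, 0]
    - [0.85, 0, 0, 0.012, 0, 0, 0]
    - [0.85, 0, 0, 0.016, 0, 0, 0]
    - [0.85, 0, 0, 0.02, 0, 0, 0]

```text
t: 12.85
tool_pos: [0.5353, 0.2281, 0.1462]
orientation: [1.697, 2.641, 0.001]
force: [-2.5, -0.8, 9.9]
opening: 0.014
```

```bash
python3 -c "
from h import *
go([.5345,.2265,.129],2.0)
s,c,E=wsnap('w9.png')
c=snap('scene','s9.png');im=c['image'][60:190,280:400,::-1];cv2.imwrite('pics/s9z.png',cv2.resize(im,None,fx=4.5,fy=4.5,interpolation=cv2.INTER_CUBIC))"
```

```text
t 12.85 pos [0.53534874 0.22805517 0.14618393] F [-2.46 -0.77  9.94] op 0.013986611518780447 q [ 0.32  0.14  1.64 -0.    1.36 -0.11]
shift [-0.001  -0.0014  0.0172] turn [ 0.0015  0.0015 -0.0007]
```

View pics/s9z.png

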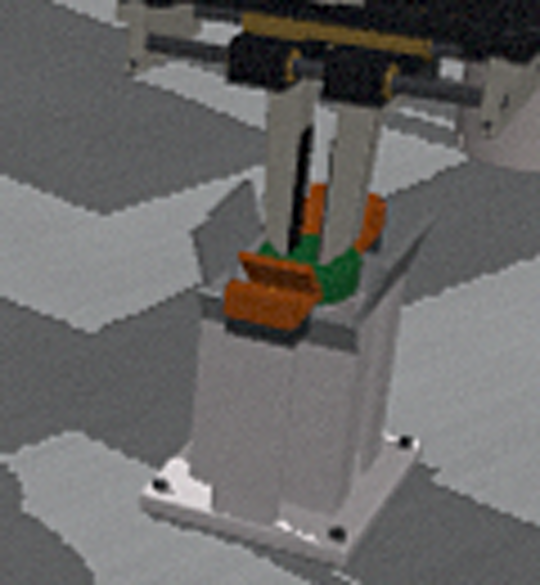

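View pics/w9.png

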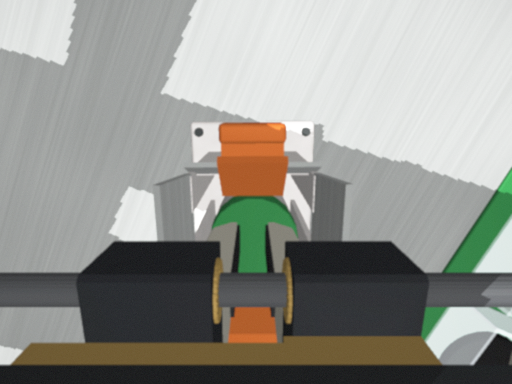

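The lid is nearly at the noses and the fingers pass between the catches, with 10 N on the tool.

Request:
jog_arm:
  steps:
    - [0.85, 0, 0, 0.004, 0, 0, 0]
    - [0.85, 0, 0, 0.008, 0, 0, 0]
    - [0.85, 0, 0, 0.012, 0, 0, 0]
    - [0.85, 0, 0, 0.016, 0, 0, 0]
    - [0.85, 0, 0, 0.017, 0, 0, 0]

```text
t: 13.58
tool_pos: [0.5356, 0.2281, 0.1294]
orientation: [1.697, 2.641, 0.002]
force: [-2.9, -0.5, 8.5]
opening: 0.0137
```

Request:
jog_arm:
  steps:
    - [0.85, 0, 0, 0.001, 0, 0, 0]
    - [0.85, 0, 0, 0.001, 0, 0, 0]

```text
t: 13.82
tool_pos: [0.5357, 0.2282, 0.129]
orientation: [1.697, 2.641, 0.002]
force: [-2.7, -1.5, 9.1]
opening: 0.0141
```

```bash
python3 -c "
from h import *
go([.5345,.2265,.129],2.0)
s,c,E=wsnap('w10.png')
c=snap('scene','s10.png');im=c['image'][60:190,280:400,::-1];cv2.imwrite('pics/s10z.png',cv2.resize(im,None,fx=4.5,fy=4.5,interpolation=cv2.INTER_CUBIC))"
```

```text
t 13.825 pos [0.53570675 0.22815071 0.12900878] F [-2.72 -1.46  9.1 ] op 0.014104618782440233 q [ 0.32  0.15  1.66 -0.    1.33 -0.11]
shift [-0.001  -0.0018  0.    ] turn [ 0.0024  0.0016 -0.0006]
```

View pics/s10z.png

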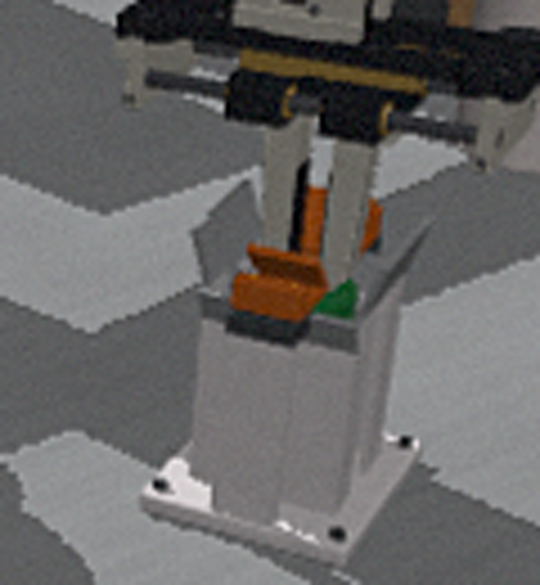

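View pics/w10.png

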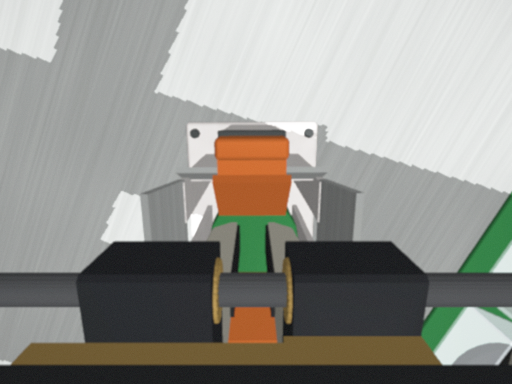

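Both catches have moved back in over the lid: the near one is at its original spot (275,290), and the far one covers the lid edge at (253,210). I'll let up slowly.

Request:
jog_arm:
  steps:
    - [0.85, 0, 0, -0.003, 0, 0, 0]
    - [0.85, 0, 0, -0.006, 0, 0, 0]
    - [0.85, 0, 0, -0.009, 0, 0, 0]
    - [0.85, 0, 0, -0.012, 0, 0, 0]
    - [0.85, 0, 0, -0.015, 0, 0, 0]

```text
t: 14.55
tool_pos: [0.5354, 0.2281, 0.1436]
orientation: [1.697, 2.641, 0.001]
force: [-0.1, -0.2, -0.1]
opening: 0.0137
```

Request:
jog_arm:
  steps:
    - [0.85, 0, 0, -0.02, 0, 0, 0]
    - [0.85, 0, 0, -0.04, 0, 0, 0]
    - [0.85, 0, 0, -0.07, 0, 0, 0]
    - [0.85, 0, 0, -0.11, 0, 0, 0]
    - [0.85, 0, 0, -0.15, 0, 0, 0]

```text
t: 15.18
tool_pos: [0.5351, 0.2282, 0.2968]
orientation: [1.696, 2.64, 0.003]
force: [0.1, 0.3, -0.9]
opening: 0.014
```

Request:
jog_arm:
  steps:
    - [0.85, -0.05, 0, 0, 0, 0, 0]
    - [0.85, -0.08, 0, 0, 0, 0, 0]
    - [0.85, -0.08, 0, 0, 0, 0, 0]
    - [0.85, -0.08, 0, 0, 0, 0, 0]

```text
t: 15.68
tool_pos: [0.5683, 0.1559, 0.2979]
orientation: [1.697, 2.64, 0.005]
force: [-0.1, -0.0, -0.0]
opening: 0.0138
```

```bash
python3 -c "
from h import *
go([.5345,.2265,.129],2.0)
s,c,E=wsnap('w11.png')
c=snap('scene','s11.png');im=c['image'][60:190,280:400,::-1];cv2.imwrite('pics/s11z.png',cv2.resize(im,None,fx=4.5,fy=4.5,interpolation=cv2.INTER_CUBIC))"
```

```text
t 15.675 pos [0.56834203 0.15586647 0.29793269] F [-0.13 -0.05 -0.04] op 0.01383857809340466 q [ 0.18  0.08  1.43 -0.    1.63 -0.25]
shift [ 0.0786 -0.0022  0.1688] turn [ 0.0045  0.0015 -0.0009]
```

View pics/s11z.png

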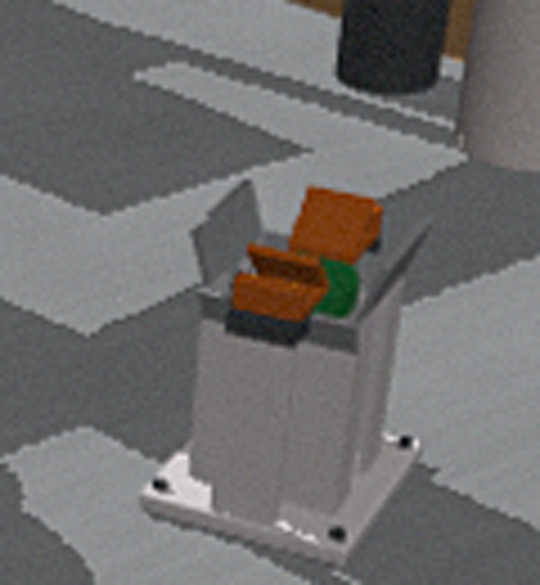

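View pics/w11.png

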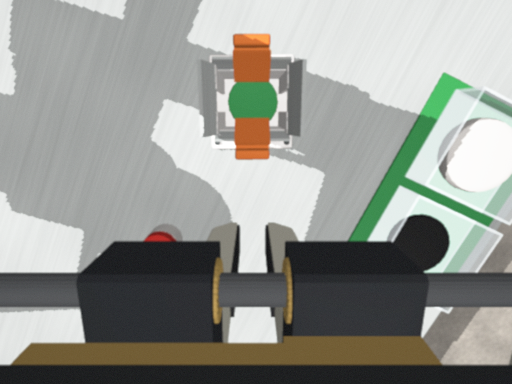

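View pics/s11.png

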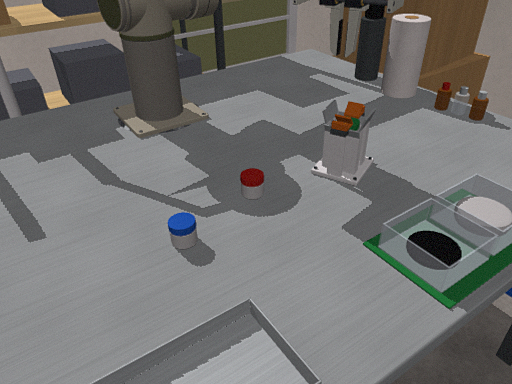

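The green lid is held below both catches, at (253,101) in the wrist view between the catches at (252,57) and (252,138). The red jar (252,184) and blue jar (183,231) haven't moved. The robot is clear with no force on it, so I'm handing in.

```bash
python3 -c "
from h import *
print(robot.close_job())"
```

```text
the job is handed in; nothing more can be done
None
```

The green-lidded jar is loaded in the dispenser and stays down by itself under both orange catches. I handed the job in at about 15.8 s of the 53 s allowed.

- **What I did:** I gripped the jar (opening read 49 mm on the 50 mm jar), stood it on the spring platform and released it. I then pushed the lid straight down with nearly closed fingers, by an estimated 79 mm. The push readings peaked near 10 N and eased to about 9 N at the bottom, by which point the pictures showed the catches back over the lid.
- **Last checks:** After I withdrew, the pictures showed the lid under both catches and centred in the shaft. The red and blue jars were at the same pixels as at the start, and the wrist force was about 0 with the arm well clear.
- **Disagreement:** The scene camera put objects about 5–8 mm further out in x than the top and wrist cameras. Those two agreed within 1 mm in x and about 2 mm in y on the jar and platform, so I used them.
- **Not measured:** I judged the jar's final height and tilt by eye from the pictures. The hand-in reported no verdict.

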